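# Press the grease coupler onto the key cutter's tilted nipple and hold it

## Task

Lift the blue-handled grease coupler out of its stand and push its brass mouth squarely over the tilted grease nipple on the key-cutting machine, pressing the red sprung collar down past its snap until it is fully home. Finish still gripping the coupler and holding it fully pressed against the spring; do not let go. Leave the grease tin, the screwdriver and the brush where they lie.

Things in the scene. Friction and masses are not known exactly. Their poses are not given: they have to be found in the camera images.
- coupler_grip (a point): Loose grease coupler (about 0.2 kg), upright, mouth down in the stand's hole. This point: centre of its blue square grip, 22 x 22 mm across, 54 mm long; z up the coupler's axis, x and y square to the flats. From 27 to 33 mm under this point is a round dark flange, 38 mm diameter (fingertips may bear on it to push); below it a brass tube, 26 mm diameter, to the open mouth 73 mm under this point.
- coupler_mouth (a point): Centre of the coupler's open mouth, at the brass tube's lower rim; z points up the coupler's axis towards the grip. The bore is 13 mm wide and 28 mm deep.
- stand: Aluminium block, 80 x 80 mm, 30 mm high, fixed to the bench; origin at the centre of its underside. A round hole of 30 mm diameter, 24 mm deep, in the middle of its top holds the coupler's tube; the coupler lifts straight up out of it.
- nipple_tip (a point): Tip of the fixed steel grease nipple on the machine, leaning 30 degrees from vertical to the machine's -x side (roughly to the robot). z points outward along its axis. 10 mm diameter, tapering to 4 mm over the last 6 mm. The red collar's top face lies 12 mm below the tip; it is at its stop when the coupler's mouth is 24 mm past the tip along the axis. The space above, along the axis, is clear.
- collar (a joint): Travel of the red collar (ring 28 mm across, 10 mm high) down the nipple, m: 0 at rest, 0.012 at its stop (fully home). Its spring pushes back with about 10 N at first; past 0.005 it snaps over and falls to about 3 N near 0.0095, then rises to about 7 N at the stop. It springs back when let go. Pressed by the coupler's rim.
- machine: Horizontal key-cutting machine, fixed: cream bed, top 43 mm high, motor (top 172 mm high) at its +y end. Origin on the bench straight under the nipple's foot (88 mm up); the bed spans x -55 to 145 mm, y -65 to 335 mm. The vise's black handle, 154 mm high, is at x 85, y 100 mm; cutter and motor at x 5 to 115, y 145 to 310 mm.
- blank_tray: Grey open tray of key blanks, 110 x 90 mm, 35 mm high, fixed to the bench; origin at the centre of its underside. It may have changed places with the stand.
- tin_center (a point): Bystander: yellow grease tin, 60 mm diameter, 50 mm high, loose; its centre.
- screwdriver_grip (a point): Bystander: loose screwdriver lying on the bench; its grip.
- brush_grip (a point): Bystander: loose brush lying on the bench; its grip.
Not all that is in view belongs to the job. Of the things that look like the stand, the middle-sized one is meant.

How it is judged:
On the way, in this order (a step that is already met when the one before it is completed fails the run):
1. the coupler is held clear of its stand (height (world z) of coupler_mouth above 0.04 m and contact force between coupler and the fingers above 1 N and contact force between coupler and stand below 0.1 N), for 0.2 s.
2. the coupler is pressed squarely over the nipple and past the collar's snap (value of joint collar above 0.0095 m and angle between the z axis of coupler_mouth and the z axis of nipple_tip, either way round below 0.12 rad and x of coupler_mouth in the frame of nipple_tip between -0.004 and 0.004 m and y of coupler_mouth in the frame of nipple_tip between -0.004 and 0.004 m and z of coupler_mouth in the frame of nipple_tip below -0.019 m and z of coupler_grip in the frame of nipple_tip above 0.02 m and contact force between coupler and the fingers above 1 N), for 0.3 s.
At the end, for the whole second after the job is handed in: The robot still grips the coupler with its mouth over the nipple (within 4 mm of the axis, within 0.12 rad of square, at least 19 mm past the tip) and keeps the collar pressed beyond 9.5 mm of its 12 mm travel (all of step 2); the arm keeps its last pose, push and grip.
It fails at once if the grease tin was moved by more than 30 mm (distance of tin_center from where it was at the start of the episode above 0.03 m).
It fails at once if the screwdriver was moved by more than 30 mm (distance of screwdriver_grip from where it was at the start of the episode above 0.03 m).
It fails at once if the brush was moved by more than 30 mm (distance of brush_grip from where it was at the start of the episode above 0.03 m).
It also fails if it takes over 35 s, if anything falls off the work surface, if the arm or the gripper's body presses on something with over 40 N, if the wrist force passes 120 N, or if a joint passes its speed limit or range.

## Robot

A 6-joint arm with a two-finger parallel gripper is mounted at the origin on the work surface. World frame = base frame: x ahead of the robot, y to its left, z up, the work surface at z = 0. Lengths are in m, angles in rad, forces in N, time in s.
With the tool pointing down it reaches from about 0.275 to 0.75 m from the base axis. Payload 10.2 kg.
Tool frame: the origin (TCP) lies midway between the tips of the shut fingers; the grasp point (between the pads) lies 19 mm behind it (grasp_offset is the distance from the TCP to the grasp point, in m); z points along the fingers, y is the line along which they close (so a half turn about z gives the same grasp; the last joint's range is limited). The gripper opens to 88 mm and grips with 3 to 60 N. Pads are 18 mm wide; open, the fingers measure 123 mm over their backs; the gripper's body (75 mm by 187 mm) begins 45 mm behind the grasp point.
Start: joints at [-1.434, 0.313, 1.498, -0, 1.331, -0.223], TCP at [0.185, -0.491, 0.239] pointing down, gripper open.
Joint ranges: [-2.94, 2.94], [-0.97, 2.17], [0.19, 2.56], [-1.23, 4.37], [0.02, 3.11], [-2.88, 2.88]. Speed limits (rad/s): [2.39, 2.39, 3.01, 3.14, 3.14, 3.14].

## Interface

Orientations are given as a unit quaternion [x, y, z, w].
In Python, from station import * gives the robot as it stands. The module is installed in compiled form; this text tells all that it offers.
- The arm moves only by the tool play_rows, never from a script. Its argument "motion" is one flat list of numbers, 5 for each row, row after row: the shift along the tool's x, y, z in mm, then the turn about the tool's z in rad, then the finger opening in mm, from 0 to 88.1. In form: [tx, ty, tz, spin, claw, tx, ty, tz, spin, claw, ...]. A call has 1 to 5 rows; each row shifts and turns the commanded pose from where the row before left it, along the tool's axes as they then stand; what a row does not reach is not made up. A row lasts 1/10 s, in which the tool goes at most 50 mm and 8.59 degrees, less where a joint would pass 70% of its speed; a pose out of reach is approached as far as the arm can. A call is refused whole if a number of a shift passes 50 or a number of a turn 0.15, either way. A call with a gripper value outside its range is refused whole. The fingers move at their own pace and stop on an object; "squeeze" is the grip in N (left out, the last holds). Time passes only in rows, so rows that do not move let the fingers close. It gives the time, the measured TCP pose, the force, the opening and the grip force at its end, in the units of the state.
- get_state(): the state, without advancing time (a new reading comes with each control period).
- get_image(name): name is "side" or "top" or "wrist"; returns the picture (384x512x3 uint8, blue, green, red); there is no depth.
- get_calibration(name): a dict with "fx", "fy", "cx", "cy" (pixels), "eye" and "orientation" of the camera in the world; the wrist camera has in their place "mount" (4x4, takes a point from camera to tool coordinates, whose origin is the TCP and whose axes are the flange's). Camera axes: x right, y up, looking along -z (the intrinsics and any distortion apply to the point x, -y, -z); pixel columns grow to the right and rows downward; lengths in m; the calibration is good to about 2 mm. A picture is of the moment at which its call begins: read the wrist's pose just before it. get_calibration takes no time and is no camera call.
- sign_off(): hands the job in; it is judged then, once.
The state is a dict: "time_s": time; "joint_positions": joint angles; "joint_vel": joint speeds; "joint_torque": joint torques, N m; "eef_pos": TCP position; "ee_rot": TCP orientation; "contact_force": force on the tool from outside, world axes, zero at the start; "torque": the same for the moment, N m; "grip_width": finger opening in m; "finger_force": force on a finger pad.
Only numpy, scipy, OpenCV 4.12 (cv2) and the standard library are available. Lean on these libraries where they do the work, as an engineer would, in place of code of your own. Each camera call takes 0.05 s, during which the arm holds its last target. There are 200 camera calls.

## Working session

There is one attempt and no reset: what is moved stays moved. The work goes in short steps, Python scripts to look and compute and a tool call to move; the robot and the scene stay as the last step left them, time stands still between calls to the robot, and variables do not carry over. Pictures are saved under pics/ and viewed, at most 11 in all, crops included, and the job is handed in when it is done.

Besides the shell and the picture viewer there is one more tool, called after ">>>" as name(argument=value, ...) on one line, values as JSON. play_rows: Moves the arm, as the interface text tells. Its arguments: {"type":"object","properties":{"motion":{"type":"array","items":{"type":"number"}},"squeeze":{"type":"number"}},"required":["motion"]}

```bash
mkdir -p pics
python3 - <<'E'
from station import *
import cv2
s=get_state(); print({k:s[k] for k in('time_s','joint_positions','eef_pos','ee_rot','contact_force','grip_width')})
for n in('side','top','wrist'):
    print(n,get_calibration(n)); cv2.imwrite(f'pics/{n}0.png',get_image(n))
a=[cv2.resize(cv2.imread(f'pics/{n}0.png'),(512,384)) for n in('side','top')]
E
```

```text
{'time_s': 0.0, 'joint_positions': array([-1.43439780e+00,  3.13469393e-01,  1.49842675e+00, -1.10287787e-05,
        1.33100552e+00, -2.23415520e-01]), 'eef_pos': array([ 0.18479688, -0.49113942,  0.23815504]), 'ee_rot': array([ 9.83859889e-01,  1.78939349e-01,  2.31169491e-05, -6.54120529e-04]), 'contact_force': array([-0.30791373, -0.62164359, -0.25067391]), 'grip_width': 0.08809454144033334}
side {'fx': 432.0444986869587, 'fy': 432.0444986869587, 'cx': 262.04243548618274, 'cy': 190.24847067827307, 'eye': array([0.2055796 , 0.70080685, 0.79246544]), 'orientation': array([-0.07000277,  0.41621375,  0.88950722, -0.17505038])}
top {'fx': 378.43924450382247, 'fy': 378.43924450382247, 'cx': 256.2715614206715, 'cy': 195.32268560126985, 'eye': array([ 0.43228365, -0.06948611,  1.07613632]), 'orientation': array([ 0.02199782, -0.02461379, -0.6982319 ,  0.71511012])}
wrist {'fx': 330.2649930766593, 'fy': 330.2649930766593, 'cx': 256.3329081246093, 'cy': 189.33478610947085, 'mount': array([[-1.06328008e-04,  9.54352525e-01,  2.98682519e-01,
         7.72897465e-02],
       [ 9.99999993e-01,  1.19293719e-04, -2.51780858e-05,
         1.26964698e-03],
       [-5.96597181e-05,  2.98682514e-01, -9.54352530e-01,
        -1.45969861e-01],
       [ 0.00000000e+00,  0.00000000e+00,  0.00000000e+00,
         1.00000000e+00]])}
```

View pics/top0.png

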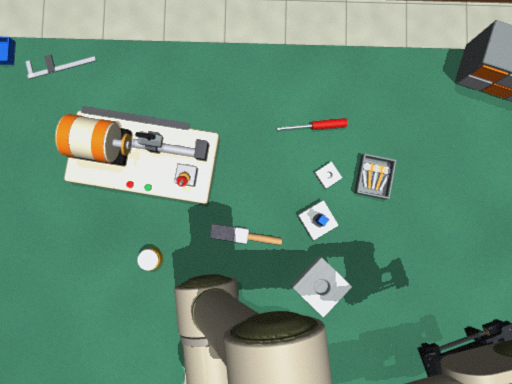

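View pics/side0.png

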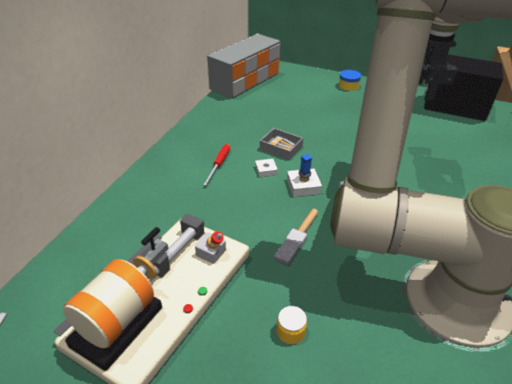

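The top view shows three stand-like blocks: the small one at (329,174), the middle one at (318,220) holding the blue coupler at (321,219), and the large one at (322,287). By the description I choose the middle one. The nipple with its red collar is at (183,180), the brush at (245,236), the tin at (149,259) and the screwdriver at (330,125). The side view has the coupler at (306,165) and the nipple at (215,240).

```bash
cat > h.py <<'E'
import numpy as np, cv2
from scipy.spatial.transform import Rotation as R
from station import *
def cam(n,s=None):
    c=get_calibration(n)
    if n=='wrist':
        s=s or get_state(); M=c['mount']; Rt=R.from_quat(s['ee_rot']).as_matrix()
        return c,s['eef_pos']+Rt@M[:3,3],Rt@M[:3,:3]
    return c,c['eye'],R.from_quat(c['orientation']).as_matrix()
def ray(C,uv):
    c,e,Rm=C; d=Rm@np.array([(uv[0]-c['cx'])/c['fx'],-(uv[1]-c['cy'])/c['fy'],-1.]); return e,d/np.linalg.norm(d)
def onz(C,uv,z):
    e,d=ray(C,uv); return e+d*(z-e[2])/d[2]
def proj(C,p):
    c,e,Rm=C; q=Rm.T@(np.array(p)-e); return np.array([c['cx']-c['fx']*q[0]/q[2],c['cy']+c['fy']*q[1]/q[2]])
def tri(rays):
    A=np.zeros((3,3));b=np.zeros(3)
    for e,d in rays:
        P=np.eye(3)-np.outer(d,d);A+=P;b+=P@e
    p=np.linalg.solve(A,b); return p,[np.linalg.norm(np.cross(p-e,d)) for e,d in rays]
def mask(im,kind):
    h=cv2.cvtColor(im,cv2.COLOR_BGR2HSV)
    f=lambda lo,hi:cv2.inRange(h,np.array(lo),np.array(hi))
    return {'blue':lambda:f((105,120,40),(130,255,255)),'red':lambda:f((0,150,90),(7,255,255))|f((173,150,90),(180,255,255)),
     'light':lambda:f((0,0,120),(180,90,255)),'cream':lambda:f((15,10,150),(40,90,255))}[kind]()
def blobs(m,amin=15):
    n,l,st,ce=cv2.connectedComponentsWithStats(m)
    return [(st[i].tolist(),ce[i].round(1).tolist(),(l==i).astype(np.uint8)*255) for i in range(1,n) if st[i][4]>=amin]
E
python3 - <<'E'
from h import *
for n in('side','top'):
    im=cv2.imread(f'pics/{n}0.png');C=cam(n)
    for k in('blue','red'):
        print(n,k,[(b[0],b[1]) for b in blobs(mask(im,k))])
im=cv2.imread('pics/top0.png');C=cam('top')
g=cv2.cvtColor(im,cv2.COLOR_BGR2HSV)
m=((g[...,1]<110)&(g[...,2]>110)).astype(np.uint8)*255
for b in blobs(m,150):
    r=cv2.minAreaRect(cv2.findContours(b[2],0,2)[0][0]); box=cv2.boxPoints(r)
    print(b[0],b[1],[onz(C,p,.043 if b[0][4]>3000 else .03)[:2].round(3).tolist() for p in box])
# crops
a=im[150:290,270:410]; w=cv2.imread('pics/side0.png')[130:270,185:345]
t=im[130:230,140:250]
f=lambda x:cv2.resize(x,(390,380),interpolation=cv2.INTER_CUBIC)
cv2.imwrite('pics/crop1.png',np.hstack([f(a),f(t)]))
E
```

```text
side blue [([340, 69, 21, 13, 213], [350.1, 75.1]), ([301, 154, 10, 21, 167], [305.4, 163.7])]
side red [([214, 144, 16, 23, 164], [222.0, 154.4]), ([212, 231, 11, 13, 80], [216.6, 237.6]), ([184, 304, 8, 8, 55], [187.5, 307.8])]
top blue [([0, 37, 15, 27, 372], [6.4, 50.2]), ([316, 215, 13, 10, 91], [321.6, 219.6])]
top red [([312, 119, 36, 10, 293], [329.6, 123.5]), ([177, 176, 10, 10, 60], [181.6, 180.4]), ([127, 181, 6, 7, 32], [129.5, 183.9])]
[0, 0, 512, 72, 22626] [268.1, 22.4] [[0.93, 0.664], [1.13, 0.664], [1.066, -0.796], [0.867, -0.779]]
[54, 55, 43, 17, 258] [74.7, 63.0] [[0.854, 0.511], [0.891, 0.395], [0.873, 0.389], [0.836, 0.505]]
[25, 59, 24, 20, 217] [34.2, 70.3] [[0.87, 0.594], [0.881, 0.532], [0.827, 0.522], [0.816, 0.583]]
[63, 105, 157, 99, 8462] [143.7, 159.7] [[0.528, 0.463], [0.744, 0.44], [0.685, 0.03], [0.47, 0.058]]
[357, 153, 40, 47, 959] [375.3, 175.6] [[0.514, -0.35], [0.629, -0.371], [0.614, -0.463], [0.499, -0.442]]
[315, 161, 28, 28, 452] [328.5, 174.6] [[0.57, -0.229], [0.605, -0.28], [0.557, -0.313], [0.521, -0.262]]
[298, 199, 41, 42, 808] [318.2, 219.8] [[0.452, -0.187], [0.497, -0.259], [0.425, -0.304], [0.38, -0.232]]
[232, 226, 36, 19, 268] [242.4, 235.5] [[0.371, -0.003], [0.416, -0.009], [0.404, -0.109], [0.359, -0.104]]
[136, 249, 23, 23, 390] [147.1, 259.7] [[0.298, 0.258], [0.355, 0.242], [0.338, 0.186], [0.282, 0.203]]
[293, 258, 59, 60, 1869] [321.9, 287.1] [[0.25, -0.173], [0.339, -0.255], [0.259, -0.344], [0.171, -0.262]]
[173, 288, 38, 50, 1032] [186.8, 312.0] [[0.243, 0.148], [0.245, 0.048], [0.115, 0.043], [0.113, 0.143]]
[226, 326, 107, 58, 4372] [281.4, 361.8] [[0.116, 0.003], [0.155, -0.265], [0.007, -0.286], [-0.031, -0.02]]
[182, 338, 47, 46, 1669] [202.6, 363.3] [[-0.007, 0.115], [0.111, 0.119], [0.113, -0.005], [-0.005, -0.009]]
[452, 370, 60, 14, 580] [484.7, 378.0] [[0.042, -0.611], [0.046, -0.77], [0.012, -0.77], [0.008, -0.611]]
```

View pics/crop1.png

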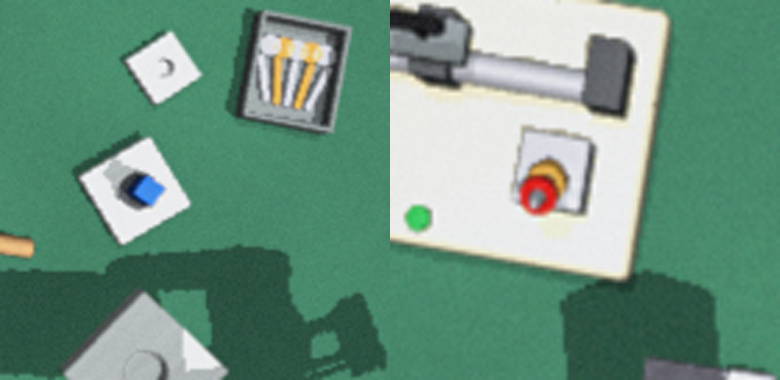

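The middle block holds the blue coupler, at about (0.4385, -0.2455), so I'm moving above it.

>>> play_rows(motion=[40, -17.5, 0, 0, 88, 40, -17.5, 0, 0, 88, 40, -17.5, 0, 0, 88, 40, -17.5, 0, 0, 88])

```text
time_s: 0.55
eef_pos: [0.3108, -0.3681, 0.2386]
ee_rot: [0.984, 0.179, -0.0, -0.0]
contact_force: [0.4, -0.2, 0.7]
grip_width: 0.0878
finger_force: 0.0
```

>>> play_rows(motion=[40, -17.5, 0, 0, 88, 40, -17.5, 0, 0, 88, 40, -17.5, 0, 0, 88, 40, -17.5, 0, 0, 88, 0, 0, 0, 0, 88])

```text
time_s: 1.05
eef_pos: [0.4374, -0.2444, 0.2385]
ee_rot: [0.983, 0.181, 0.0, -0.0]
contact_force: [-1.0, -0.8, -0.5]
grip_width: 0.0879
finger_force: 0.0
```

Run:
```python
from h import *
s=get_state(); im=get_image('wrist'); C=cam('wrist',s)
print(s['time_s'],s['eef_pos'],R.from_quat(s['ee_rot']).as_matrix()[:,0],s['joint_positions'])
cv2.imwrite('pics/w1.png',im)
np.save('w1.npy',np.r_[s['eef_pos'],s['ee_rot']])
print([(b[0],b[1]) for b in blobs(mask(im,'blue'),50)])
```

```text
1.05 [ 0.43736446 -0.24441449  0.23852864] [9.34133106e-01 3.56924276e-01 6.33191650e-04] [-7.44318391e-01  2.60268545e-01  1.56822197e+00  9.28288015e-04
  1.31348540e+00  4.61268003e-01]
[([242, 154, 32, 41, 840], [257.2, 174.4])]
```

View pics/w1.png

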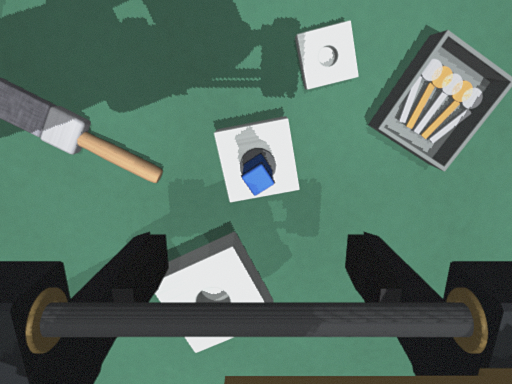

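The wrist view shows the chosen stand at (257,160) with the coupler's bright blue top at (258,178). The tray, the brush and both other blocks are clear of it. Next I measure the top face on z = 0.106.

Run:
```python
from h import *
p=np.load('w1.npy'); s=dict(eef_pos=p[:3],ee_rot=p[3:]); C=cam('wrist',s)
im=cv2.imread('pics/w1.png'); h=cv2.cvtColor(im,cv2.COLOR_BGR2HSV)
mb=mask(im,'blue'); v=h[...,2][mb>0]; print(np.histogram(v,8))
t,_=cv2.threshold(v.reshape(-1,1),0,255,cv2.THRESH_OTSU); print(t)
def rect(m,z):
    c=max(cv2.findContours(m,0,1)[0],key=cv2.contourArea)
    P=np.array([onz(C,q[0],z)[:2] for q in c],np.float32)*1000
    return cv2.minAreaRect(P)
print('top',rect(mb&((h[...,2]>t)*255).astype(np.uint8),.106))
m=((h[...,1]<60)&(h[...,2]>140)).astype(np.uint8)*255
for b in blobs(m,1000): print(b[0],rect(b[2],.03))
Rt=R.from_quat(p[3:]).as_matrix(); print(Rt[:,2], np.degrees(np.arctan2(Rt[1,0],Rt[0,0])))
# two-view check, blue centroid vs model point
for n,uv in(('top',(321.6,219.6)),('side',(305.4,163.7))): print(n,onz(cam(n),uv,.079),onz(cam(n),uv,.1))
```

```text
(array([ 53, 212,  13,  13,   8,  14,  36, 491]), array([ 46.   ,  69.375,  92.75 , 116.125, 139.5  , 162.875, 186.25 ,
       209.625, 233.   ]))
151.0
top ((437.18756103515625, -246.8703155517578), (20.778118133544922, 21.01421356201172), 54.311546325683594)
[297, 20, 62, 70, 3063] ((562.6775512695312, -274.2073974609375), (54.02334213256836, 53.81940841674805), 34.50904083251953)
[379, 30, 133, 142, 4505] ((563.26806640625, -408.8953857421875), (91.4734878540039, 111.82574462890625), 79.92420959472656)
[40, 109, 44, 46, 1218] ((393.1509704589844, -40.647315979003906), (37.81009292602539, 39.48539733886719), 83.00935363769531)
[214, 118, 86, 85, 4114] ((436.6463928222656, -247.12901306152344), (81.19210815429688, 81.31314086914062), 31.784286499023438)
[155, 247, 109, 56, 3616] ((258.0621337890625, -247.52197265625), (86.76786041259766, 117.82345581054688), 47.2255973815918)
[ 3.26352500e-04  9.19900090e-04 -9.99999524e-01] 20.91142937726949
top [ 0.43828447 -0.24577958  0.079     ] [ 0.43815809 -0.24206678  0.1       ]
side [ 0.43666674 -0.24644196  0.079     ] [ 0.42986496 -0.21856082  0.1       ]
```

Run:
```python
from h import *
p,r=tri([ray(cam('top'),(181.6,180.4)),ray(cam('side'),(216.6,237.6))]); print(p,r)
im=cv2.imread('pics/top0.png');C=cam('top')
m=mask(im,'cream'); b=max(blobs(m),key=lambda b:b[0][4]); print(b[0])
c=max(cv2.findContours(b[2],0,1)[0],key=cv2.contourArea)
P=np.array([onz(C,q[0],.043)[:2] for q in c],np.float32)*1000; print(cv2.minAreaRect(P))
# near edge (low x) fit
Q=[]
for u in range(75,205,3):
    v=np.where(b[2][:,u])[0]
    if len(v): Q.append(onz(C,(u,v.max()),.043)[:2])
print(cv2.fitLine(np.array(Q,np.float32),cv2.DIST_HUBER,0,.01,.01).ravel())
```

```text
[0.52935322 0.12115578 0.10107113] [np.float64(0.0014575367829752883), np.float64(0.0014575367829753037)]
[0, 0, 512, 49, 20807]
((998.2578125, -59.2939453125), (1446.653076171875, 135.82501220703125), 89.95248413085938)
[0.0041582  0.99999136 0.9323961  0.24894805]
```

>>> play_rows(motion=[14, -46, 0, 0, 88, 14, -46, 0, 0, 88, 14, -46, 0, 0, 88, 14, -46, 0, 0, 88, 14, -46, 0, 0, 88])

```text
time_s: 1.6
eef_pos: [0.4188, -0.0071, 0.2388]
ee_rot: [0.984, 0.178, 0.0, 0.0]
contact_force: [1.1, 0.2, 0.1]
grip_width: 0.088
finger_force: 0.0
```

>>> play_rows(motion=[32, -20, 0, 0, 88, 32, -20, 0, 0, 88, 32, -20, 0, 0, 88, 0, 0, 0, 0, 88])

```text
time_s: 2.0
eef_pos: [0.4896, 0.0835, 0.2382]
ee_rot: [0.984, 0.18, -0.0, -0.0]
contact_force: [1.1, -1.2, -0.2]
grip_width: 0.0877
finger_force: 0.0
```

Run:
```python
from h import *
s=get_state(); im=get_image('wrist'); print(s['time_s'],s['eef_pos'])
cv2.imwrite('pics/w2.png',im); np.save('w2.npy',np.r_[s['eef_pos'],s['ee_rot']])
print([(b[0],b[1]) for b in blobs(mask(im,'red'),50)])
```

```text
2.0 [0.48957043 0.08352101 0.23817861]
[([73, 55, 19, 21, 311], [82.2, 64.7]), ([215, 106, 33, 32, 579], [232.2, 119.5])]
```

View pics/w2.png

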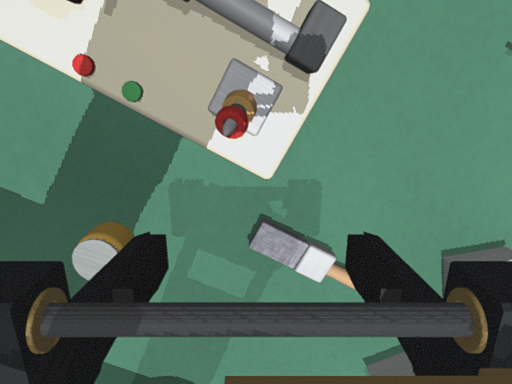

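The wrist view shows the nipple tip near (227,131) in the red collar at (232,120). The bed's near corner is at (268,178), and the tin at (100,250) and the brush at (300,250) are clear. I'm fitting the bed edges next.

Run:
```python
from h import *
p=np.load('w2.npy'); C=cam('wrist',dict(eef_pos=p[:3],ee_rot=p[3:]))
im=cv2.imread('pics/w2.png'); h=cv2.cvtColor(im,cv2.COLOR_BGR2HSV)
ng=(((h[...,0]<50)|(h[...,1]<40)).astype(np.uint8))*255
ng=cv2.medianBlur(ng,5); n,l=cv2.connectedComponents(ng); bed=l==l[165,262]
A=[onz(C,(u,np.where(bed[:,u])[0].max()+.5),.043)[:2] for u in range(20,250,4)]
B=[onz(C,(np.where(bed[v])[0].max()+.5,v),.043)[:2] for v in range(15,165,4)]
L=[cv2.fitLine(np.array(q,np.float32)*1000,cv2.DIST_HUBER,0,.01,.01).ravel() for q in(A,B)]
dA,dB=[q[:2]*np.sign(q[1-i]) for i,q in enumerate(L)]
t=np.linalg.solve(np.c_[dA,-dB],L[1][2:]-L[0][2:]); cor=L[0][2:]+t[0]*dA
yA=np.degrees(np.arctan2(-dA[0],dA[1])); yB=np.degrees(np.arctan2(dB[1],dB[0]))
print('yaw',yA,yB,'corner',cor)
w=np.radians((yA+yB)/2); x=np.array([np.cos(w),np.sin(w)]);y=np.array([-x[1],x[0]])
foot=np.r_[cor+55*x+65*y,88]/1000; ax=np.r_[-.5*x,np.cos(np.pi/6)]; print('foot',foot,'axis',ax)
for Ln in(0,.02,.03,.034,.038,.042): print(Ln,foot+Ln*ax,[proj(c,foot+Ln*ax).round(1).tolist() for c in(C,cam('top'),cam('side'))])
cr=[im[95:155,195:275]]+[cv2.imread(f'pics/{n}0.png')[b:b+60,a:a+80] for n,a,b in(('top',140,150),('side',180,210))]
cv2.imwrite('pics/crop2.png',np.hstack([cv2.resize(k,None,fx=3.3,fy=6.6 if 0 else 3.3,interpolation=cv2.INTER_CUBIC) for k in cr]))
```

```text
yaw -7.8529463 -7.866423 corner [475.43393  62.05223]
foot [0.53880584 0.11892051 0.088     ] axis [-0.49530298  0.06837378  0.8660254 ]
0 [0.53880584 0.11892051 0.088     ] [[237.0, 108.4], [183.7, 177.9], [212.8, 239.7]]
0.02 [0.52889978 0.12028798 0.10532051] [[230.2, 120.6], [181.8, 180.9], [216.2, 235.9]]
0.03 [0.52394675 0.12097172 0.11398076] [[226.6, 127.2], [180.8, 182.5], [217.9, 234.0]]
0.034 [0.52196554 0.12124521 0.11744486] [[225.1, 130.0], [180.4, 183.2], [218.6, 233.2]]
0.038 [0.51998433 0.12151871 0.12090896] [[223.5, 132.7], [180.0, 183.8], [219.3, 232.5]]
0.042 [0.51800312 0.1217922  0.12437307] [[221.9, 135.6], [179.6, 184.4], [220.0, 231.7]]
```

View pics/crop2.png

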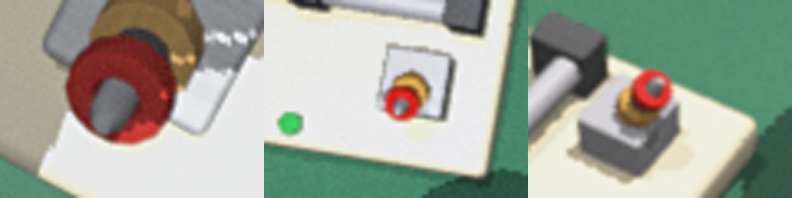

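>>> play_rows(motion=[-23.8, 41.5, 0, 0, 88, -23.8, 41.5, 0, 0, 88, -23.8, 41.5, 0, 0, 88, -23.8, 41.5, 0, 0, 88])

```text
time_s: 2.45
eef_pos: [0.4559, -0.1097, 0.2389]
ee_rot: [0.984, 0.178, -0.0, 0.0]
contact_force: [0.9, 0.7, 0.0]
grip_width: 0.088
finger_force: 0.0
```

>>> play_rows(motion=[-23.8, 41.5, 0, 0, 88, -23.8, 41.5, 0, 0, 88, -23.8, 41.5, 0, 0, 88, 0, 0, 10, -0.146, 88, 0, 0, 15, -0.146, 88])

```text
time_s: 2.95
eef_pos: [0.4328, -0.251, 0.2138]
ee_rot: [0.947, 0.321, 0.0, 0.001]
contact_force: [0.9, 0.8, 0.9]
grip_width: 0.088
finger_force: 0.0
```

>>> play_rows(motion=[0, 0, 15, -0.146, 88, 0, 0, 15, -0.146, 88, 0, 0, 0, 0, 88])

```text
time_s: 3.25
eef_pos: [0.4326, -0.2488, 0.1823]
ee_rot: [0.891, 0.454, -0.001, -0.002]
contact_force: [-0.7, 0.8, 0.5]
grip_width: 0.088
finger_force: 0.0
```

```bash
cat > go.py <<'E'
from h import *
import sys
# usage: go.py x y z yaw_deg -> remaining tool-frame shift
t=np.array([float(v) for v in sys.argv[1:4]]); s=get_state(); Rt=R.from_quat(s['ee_rot']).as_matrix()
yaw=np.degrees(np.arctan2(Rt[1,0],Rt[0,0]))
print(s['time_s'],s['eef_pos'].round(4),'yaw',yaw.round(2),'shift mm',(Rt.T@(t-s['eef_pos'])*1000).round(1),'spin',round(np.radians(yaw-float(sys.argv[4])),4),'F',s['contact_force'].round(1))
E
python3 go.py .4372 -.2469 .060 54.3
```

```text
3.25 [ 0.4326 -0.2488  0.1823] yaw 54.03 shift mm [  4.2   3.  122.3] spin -0.0047 F [-0.7  0.8  0.5]
```

>>> play_rows(motion=[4, 3, 30, -0.005, 88, 0, 0, 32, 0, 88, 0, 0, 0, 0, 88])

```text
time_s: 3.55
eef_pos: [0.4375, -0.2465, 0.1195]
ee_rot: [0.891, 0.455, -0.001, -0.003]
contact_force: [-0.4, 1.2, 0.8]
grip_width: 0.0881
finger_force: 0.0
```

```bash
python3 go.py .4372 -.2469 .060 54.3
python3 - <<'E'
from h import *
print([get_state()['eef_pos'].round(4).tolist() for _ in range(2)])
im=get_image('wrist'); s=get_state(); C=cam('wrist',s); print(s['eef_pos'].round(4))
h=cv2.cvtColor(im,cv2.COLOR_BGR2HSV)
m=mask(im,'blue')&((h[...,2]>151)*255).astype(np.uint8)
c=max(cv2.findContours(m,0,1)[0],key=cv2.contourArea)
print(cv2.minAreaRect(np.array([onz(C,q[0],.106)[:2] for q in c],np.float32)*1000)); cv2.imwrite('pics/w3.png',im)
E
```

```text
3.55 [ 0.4375 -0.2465  0.1195] yaw 54.09 shift mm [-0.6  0.4 59.5] spin -0.0036 F [-0.4  1.2  0.8]
[[0.4375, -0.2465, 0.1195], [0.4375, -0.2465, 0.1195]]
[ 0.4385 -0.2472  0.1217]
((436.3332824707031, -250.05975341796875), (16.065811157226562, 21.24596405029297), 54.204097747802734)
```

>>> play_rows(motion=[0, 0, 30, 0, 88, 0, 0, 29, 0, 88, 0, 0, 0, 0, 60, 0, 0, 0, 0, 30, 0, 0, 0, 0, 10], squeeze=10)

```text
time_s: 4.1
eef_pos: [0.4403, -0.2478, 0.065]
ee_rot: [0.89, 0.456, 0.001, 0.002]
contact_force: [0.5, 0.3, -0.3]
grip_width: 0.0662
finger_force: 0.0
```

>>> play_rows(motion=[0, 0, 0, 0, 10, 0, 0, 0, 0, 10, 0, 0, 0, 0, 10])

```text
time_s: 4.4
eef_pos: [0.4396, -0.247, 0.0632]
ee_rot: [0.89, 0.457, 0.0, 0.0]
contact_force: [-0.8, 0.5, 0.7]
grip_width: 0.0421
finger_force: 0.0
```

>>> play_rows(motion=[0, 0, 1, 0, 10, 0, 0, 0, 0, 10, 0, 0, 0, 0, 10, 0, 0, 0, 0, 10])

```text
time_s: 4.8
eef_pos: [0.4388, -0.2463, 0.0614]
ee_rot: [0.89, 0.457, -0.001, -0.001]
contact_force: [-3.8, 2.7, 0.7]
grip_width: 0.0221
finger_force: 10.0
```

Gripped on the flats (22.1 mm). The tool can't tilt, so I will lift the coupler partly and lean it 30° in the grip about the rim of the stand's hole, towards tool -x.

>>> play_rows(motion=[0, 0, -9, 0, 10, 0, 0, -9, 0, 10, -5, 0, 0.5, 0, 10, -5, 0, 0.5, 0, 10, -5, 0, 0.5, 0, 10])

```text
time_s: 5.3
eef_pos: [0.4306, -0.2587, 0.079]
ee_rot: [0.89, 0.457, 0.0, -0.0]
contact_force: [-1.6, 5.0, 1.0]
grip_width: 0.0223
finger_force: 9.9
```

>>> play_rows(motion=[-4, 0, 0.5, 0, 10, -5, 0, 0.8, 0, 10, -4, 0, 0.8, 0, 10, -4, 0, 0.8, 0, 10, -4, 0, 0.6, 0, 10])

```text
time_s: 5.8
eef_pos: [0.4184, -0.2763, 0.0749]
ee_rot: [0.89, 0.457, 0.0, 0.0]
contact_force: [-0.4, 4.0, -2.2]
grip_width: 0.0224
finger_force: 9.9
```

Run:
```python
from h import *
s=get_state(); print(s['time_s'],s['eef_pos'],s['contact_force'],s['finger_force'],s['grip_width'])
a=get_image('wrist'); b=get_image('side')[110:230,230:390]
cv2.imwrite('pics/v4.png',np.hstack([a[60:384,120:400],cv2.resize(b,(432,324))]))
```

```text
5.8 [ 0.418437   -0.27631508  0.07492158] [-0.38548242  4.02138795 -2.24953589] 9.90528849490147 0.02244958607259382
```

View pics/v4.png

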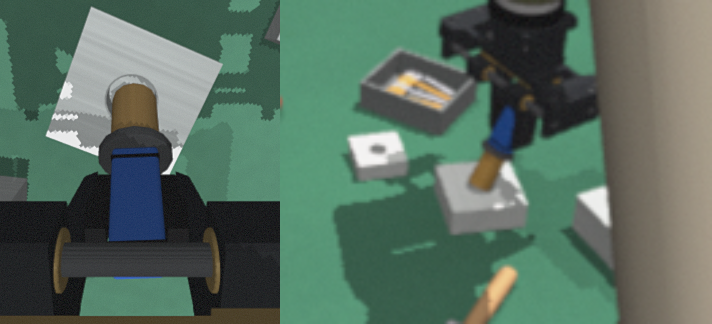

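The coupler is now leaning in the grip: brass tube at (133,110), blue grip at (137,195), mouth still at the hole. Next I firm up the grip, lift and turn.

>>> play_rows(motion=[0, 0, 0, 0, 10, 0, 0, -10, 0, 10, 0, 0, -30, 0, 10, 0, 0, -35, 0, 10, 0, 0, -35, 0, 10], squeeze=40)

```text
time_s: 6.4
eef_pos: [0.4187, -0.2767, 0.187]
ee_rot: [0.89, 0.457, 0.0, 0.001]
contact_force: [0.3, -0.3, -2.4]
grip_width: 0.0215
finger_force: 39.7
```

>>> play_rows(motion=[0, 0, -5, 0.135, 10, 0, 0, 0, 0.135, 10, 0, 0, 0, 0.135, 10, 0, 0, 0, 0.135, 10, 0, 0, 0, 0.135, 10])

```text
time_s: 6.9
eef_pos: [0.4188, -0.2768, 0.1907]
ee_rot: [0.991, 0.134, 0.001, 0.001]
contact_force: [-0.6, -0.4, -3.4]
grip_width: 0.0216
finger_force: 39.6
```

>>> play_rows(motion=[0, 0, 0, 0.135, 10, 0, 0, 0, 0.135, 10, 0, 0, 0, 0.135, 10, 0, 0, 0, 0, 10])

```text
time_s: 7.3
eef_pos: [0.4188, -0.2767, 0.1906]
ee_rot: [0.998, -0.066, 0.001, 0.001]
contact_force: [-0.3, 0.6, -2.7]
grip_width: 0.0214
finger_force: 39.7
```

```bash
python3 go.py .45 .12 .2 -7.86
python3 - <<'E'
from h import *
s=get_state(); C=cam('wrist',s); im=get_image('wrist'); Rt=R.from_quat(s['ee_rot']).as_matrix()
cv2.imwrite('pics/w5.png',im); np.save('w5.npy',np.r_[s['eef_pos'],s['ee_rot']])
G=s['eef_pos']-.019*Rt[:,2]
for ph in(20,25,30,35,40):
    t=np.radians(ph); d=Rt@np.array([np.sin(t),0,np.cos(t)])
    print(ph,[proj(C,G+l*d).round(1).tolist() for l in(.073,.033,.0)], 'side',proj(cam('side'),G+.073*d).round(1),proj(cam('side'),G-.027*d).round(1))
E
```

```text
7.3 [ 0.4188 -0.2767  0.1906] yaw -7.59 shift mm [ -21.5 -397.3  -10.1] spin 0.0046 F [-0.3  0.6 -2.7]
20 [[254.4, 176.5], [254.1, 221.1], [253.6, 272.6]] side [308.6 138.2] [324.  111.3]
25 [[254.4, 168.1], [254.0, 217.1], [253.6, 272.6]] side [306.7 136.8] [324.7 111.9]
30 [[254.3, 159.9], [254.0, 213.4], [253.6, 272.6]] side [304.9 135.4] [325.4 112.4]
35 [[254.3, 152.0], [254.0, 210.0], [253.6, 272.6]] side [303.3 133.7] [326.1 113.1]
40 [[254.2, 144.3], [253.9, 206.9], [253.6, 272.6]] side [301.7 132. ] [326.7 113.8]
```

View pics/w5.png

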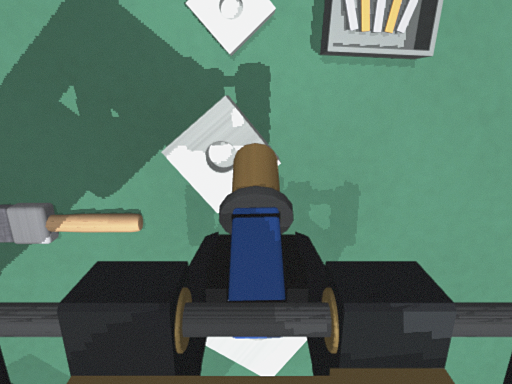

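The view shows the tilted coupler: the tube's far rim at about (257,143), flange centre near (256,215), column centred at 256. I compute the tilt from these.

Run:
```python
from h import *
p=np.load('w5.npy'); C=cam('wrist',dict(eef_pos=p[:3],ee_rot=p[3:])); Rt=R.from_quat(p[3:]).as_matrix(); G=p[:3]-.019*Rt[:,2]
im=cv2.imread('pics/w5.png'); h=cv2.cvtColor(im,cv2.COLOR_BGR2HSV)
br=((h[...,0]>8)&(h[...,0]<25)&(h[...,1]>80)).astype(np.uint8)*255; br[:, :200]=0
for k,m in(('brass',br),('blue',mask(im,'blue'))):
    b=max(blobs(m),key=lambda b:b[0][4]); 
    print(k,b[0],[(v,np.where(b[2][v])[0][[0,-1]].tolist()) for v in range(b[0][1],b[0][1]+b[0][3],12)])
f=lambda ph,l,r:proj(C,G+Rt@(l*np.array([np.sin(ph),0,np.cos(ph)])+r*np.array([np.cos(ph),0,-np.sin(ph)]))).round(1)[1]
for a in(22,26,28,30,32,34,38):
    t=np.radians(a); print(a,'rim+x',f(t,.073,.013),'rim-x',f(t,.073,-.013),'flange+x low/up',f(t,.033,.019),f(t,.027,.019),'blue low',f(t,.027,.011),'blue top',f(t,-.027,.011))
```

```text
brass [200, 368, 254, 16, 2896] [(368, [330, 429]), (380, [200, 451])]
blue [228, 216, 58, 85, 4388] [(216, [264, 276]), (228, [232, 279]), (240, [231, 280]), (252, [230, 281]), (264, [230, 282]), (276, [230, 283]), (288, [228, 284]), (300, [229, 268])]
22 rim+x 155.1 rim-x 189.6 flange+x low/up 191.0 199.3 blue low 211.8 blue top 317.0
26 rim+x 148.8 rim-x 182.5 flange+x low/up 189.2 198.2 blue low 210.2 blue top 321.6
28 rim+x 145.6 rim-x 179.0 flange+x low/up 188.5 197.8 blue low 209.5 blue top 323.8
30 rim+x 142.6 rim-x 175.6 flange+x low/up 187.8 197.5 blue low 208.8 blue top 326.0
32 rim+x 139.6 rim-x 172.1 flange+x low/up 187.2 197.3 blue low 208.2 blue top 328.0
34 rim+x 136.6 rim-x 168.7 flange+x low/up 186.7 197.2 blue low 207.6 blue top 329.9
38 rim+x 130.8 rim-x 162.0 flange+x low/up 185.9 197.1 blue low 206.8 blue top 333.5
```

The tilt reads 30°, as wanted. Next I transfer to a hover about 30 mm off the tip along its axis.

>>> play_rows(motion=[0, -45, -1, 0.005, 10, 0, -45, 0, 0, 10, 0, -45, 0, 0, 10, 0, -45, 0, 0, 10, 0, -45, 0, 0, 10])

```text
time_s: 7.85
eef_pos: [0.449, -0.0517, 0.1913]
ee_rot: [0.998, -0.066, 0.001, 0.0]
contact_force: [0.6, -0.9, -2.6]
grip_width: 0.0217
finger_force: 39.6
```

>>> play_rows(motion=[0, -45, 0, 0, 10, 0, -45, 0, 0, 10, 0, -45, 0, 0, 10, 0, -45, 0, 0, 10, 0, 0, 0, 0, 10])

```text
time_s: 8.35
eef_pos: [0.4734, 0.1293, 0.1911]
ee_rot: [0.998, -0.064, 0.001, -0.001]
contact_force: [0.0, -0.7, -4.3]
grip_width: 0.0219
finger_force: 39.6
```

```bash
python3 go.py .471 .1283 .1877 -7.86
python3 - <<'E'
from h import *
s=get_state(); C=cam('wrist',s); im=get_image('wrist'); s2=get_state(); print(s2['eef_pos'])
b=get_image('side')
cv2.imwrite('pics/w6.png',im);cv2.imwrite('pics/s6.png',b); np.save('w6.npy',np.r_[s['eef_pos'],s['ee_rot']])
cv2.imwrite('pics/c6.png',np.hstack([cv2.resize(im[40:260,166:346],(458,560)),cv2.resize(b[180:290,160:227],(341,560))]))
E
```

```text
8.35 [0.4734 0.1293 0.1911] yaw -7.28 shift mm [-2.2  1.3  3.4] spin 0.0101 F [ 0.  -0.7 -4.3]
[0.47330906 0.12709919 0.19097279]
```

View pics/c6.png

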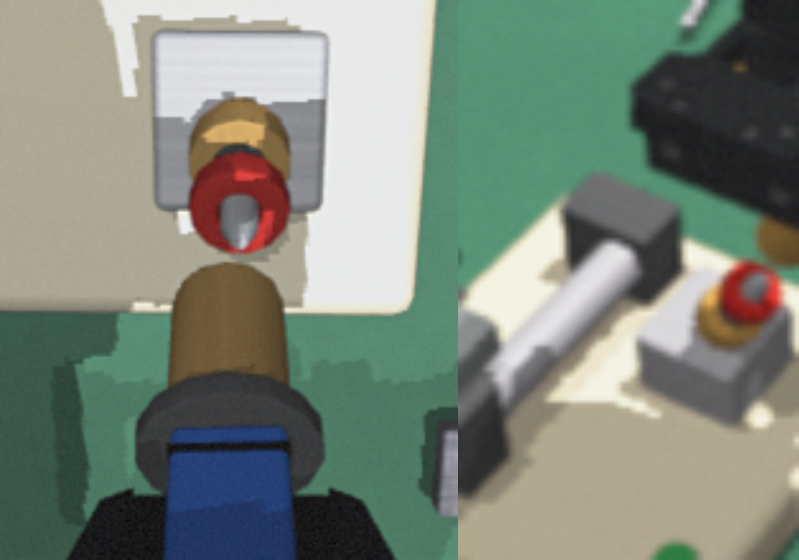

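In the wrist crop the nipple tip is at (240,245), right of the coupler's column at 229, and their axes look parallel. Next I triangulate the tip and work out the shift.

Run:
```python
from h import *
S=[]
for _ in range(4): get_image('top'); s=get_state(); S.append(np.r_[s['eef_pos'],s['ee_rot']])
S.append(np.load('w6.npy')); p=np.mean(S,0); p[3:]/=np.linalg.norm(p[3:]); print(p.round(4),np.std(S,0).round(4))
C6=cam('wrist',dict(eef_pos=p[:3],ee_rot=p[3:])); q=np.load('w2.npy'); C2=cam('wrist',dict(eef_pos=q[:3],ee_rot=q[3:]))
o=[(C6,(260.3,136)),(C2,(225.3,132.6)),(cam('top'),(181.2,182.7)),(cam('side'),(218.7,236.3))]
rs=[ray(*k) for k in o]
for name,sel in(('all',[0,1,2,3]),('w',[0,1]),('w6,top,side',[0,2,3])):
    T,r=tri([rs[i] for i in sel]); print(name,T.round(4),np.round(r,4))
foot=np.array([.5388,.1189,.088]);ax=np.array([-.4953,.0684,.866])
Rt=R.from_quat(p[3:]).as_matrix(); G=p[:3]-.019*Rt[:,2]; d=Rt@np.array([.5,0,.866]); M=G+.073*d
print('mouth',M)
for T in(foot+.034*ax,foot+.037*ax,tri(rs)[0],tri(rs[:2])[0]):
    v=T-M; along=v@d; perp=Rt.T@(v-along*d); print(T.round(4),'along',along.round(4),'perp(tool)',(perp*1000).round(1),'px',proj(C6,T).round(1))
print(proj(C6,M), 'rim',proj(C6,M+.013*Rt@np.array([.866,0,-.5])), 'seen rim row',40+265/2.545)
```

```text
[ 4.734e-01  1.253e-01  1.909e-01  9.978e-01 -6.690e-02  3.000e-04
 -0.000e+00] [0.     0.002  0.0001 0.0001 0.0018 0.0002 0.0003]
all [0.5207 0.1197 0.1096] [0.0053 0.0019 0.0033 0.0027]
w [0.5371 0.1153 0.233 ] [0.0019 0.0019]
w6,top,side [0.5213 0.1191 0.1086] [0.0053 0.0033 0.0025]
mouth [0.50958113 0.12042259 0.14675046]
[0.522  0.1212 0.1174] along 0.0315 perp(tool) [-3.6 -2.4  2.1] px [250.9 132.4]
[0.5205 0.1214 0.12  ] along 0.0285 perp(tool) [-3.6 -2.5  2.1] px [250.8 135.2]
[0.5207 0.1197 0.1096] along 0.0377 perp(tool) [-7.7 -0.8  4.5] px [253.5 132.3]
[0.5371 0.1153 0.233 ] along -0.0606 perp(tool) [ 58.4   1.4 -33.7] px [257.1 130.7]
[254.33196523 159.89527372] rim [254.22577895 142.59349228] seen rim row 144.12573673870332
```

```bash
cat > look.py <<'E'
from h import *
import sys
P=[]
for _ in range(3): s=get_state(); P.append(s['eef_pos'].round(4).tolist()); im=get_image('wrist')
print(P,s['contact_force'].round(1),s['time_s'],s['finger_force'])
C=cam('wrist',s); Rt=R.from_quat(s['ee_rot']).as_matrix(); print('yaw',np.degrees(np.arctan2(Rt[1,0],Rt[0,0])))
cv2.imwrite(sys.argv[1],im)
b=[x for x in blobs(mask(im,'red'),60)]; print('red',[(x[0],x[1]) for x in b])
# grey nipple tip within the collar's box: low saturation pixels
h=cv2.cvtColor(im,cv2.COLOR_BGR2HSV)
x0,y0,w,hh=min(b,key=lambda x:abs(x[1][0]-256))[0][:4]
g=np.zeros_like(h[...,0]); g[y0:y0+hh+6,x0:x0+w]=((h[...,1]<70)[y0:y0+hh+6,x0:x0+w])*255
gb=[x for x in blobs(g,20)]; print('grey',[(x[0],x[1]) for x in gb])
br=((h[...,0]>8)&(h[...,0]<25)&(h[...,1]>90)).astype(np.uint8)*255
for v in(148,155,162,170,180):
    u=np.where(br[v,200:320])[0]+200; print(v,u[[0,-1]] if len(u) else None,end=' ')
foot=np.array([.5388,.1189,.088]);ax=np.array([-.4953,.0684,.866])
G=s['eef_pos']-.019*Rt[:,2]; d=Rt@np.array([.5,0,.866]); M=G+.073*d
for T in(foot+.022*ax,foot+.034*ax,foot+.037*ax):
    v=T-M; al=v@d; print('\n',T.round(4),'along',al.round(4),'perp(tool)',(Rt.T@(v-al*d)*1000).round(1),'px',proj(C,T).round(1))
E
python3 look.py pics/w7.png
```

```text
[[0.4734, 0.124, 0.1909], [0.4734, 0.1241, 0.1909], [0.4734, 0.1242, 0.1908]] [-0.6  0.9 -3. ] 8.75 39.649008499109186
yaw -7.865517940667955
red [([232, 101, 39, 39, 883], [250.8, 117.9]), ([70, 136, 22, 21, 343], [80.7, 145.8])]
grey [([244, 117, 15, 22, 262], [250.8, 126.9]), ([232, 129, 39, 17, 286], [250.2, 140.0])]
148 [241 269] 155 [236 274] 162 [234 276] 170 [233 276] 180 [233 277] 
 [0.5279 0.1204 0.1071] along 0.0433 perp(tool) [-3.6 -3.7  2.1] px [249.2 121.7]

 [0.522  0.1212 0.1174] along 0.0313 perp(tool) [-3.6 -3.7  2.1] px [248.9 132.6]

 [0.5205 0.1214 0.12  ] along 0.0283 perp(tool) [-3.6 -3.7  2.1] px [248.9 135.4]
```

>>> play_rows(motion=[-4, -3, 2.5, 0, 10, 0, 0, 0, 0, 10, 4.5, 0, 7.8, 0, 10, 4.5, 0, 7.8, 0, 10, 0, 0, 0, 0, 10])

```text
time_s: 9.3
eef_pos: [0.4786, 0.1272, 0.1711]
ee_rot: [0.998, -0.068, -0.001, 0.0]
contact_force: [-0.5, -0.1, -2.0]
grip_width: 0.0217
finger_force: 39.6
```

>>> play_rows(motion=[0, 0, 0, 0, 10, 0, 0, 0, 0, 10, 0, 0, 0, 0, 10])

```text
time_s: 9.6
eef_pos: [0.4787, 0.1274, 0.1728]
ee_rot: [0.998, -0.068, 0.0, -0.0]
contact_force: [-0.7, -0.1, -2.3]
grip_width: 0.0215
finger_force: 39.6
```

```bash
python3 look.py pics/w8.png
python3 - <<'E'
from h import *
im=cv2.imread('pics/w8.png'); b=get_image('side')
cv2.imwrite('pics/c8.png',np.hstack([cv2.resize(im[60:220,176:336],(400,400)),cv2.resize(b[190:270,180:260],(400,400))]))
E
```

```text
[[0.4787, 0.1274, 0.1728], [0.4787, 0.1275, 0.1728], [0.4786, 0.1274, 0.1728]] [ 0.5 -0.5 -3.1] 9.7 39.64894038741477
yaw -7.802666269361929
red [([236, 110, 42, 38, 954], [256.7, 126.6]), ([64, 144, 23, 23, 388], [75.3, 155.1])]
grey [([249, 128, 16, 16, 233], [256.5, 135.6]), ([236, 138, 6, 15, 44], [237.5, 145.7]), ([271, 140, 7, 14, 54], [275.1, 147.9])]
148 [241 270] 155 [236 274] 162 [234 276] 170 [234 276] 180 [233 277] 
 [0.5279 0.1204 0.1071] along 0.0253 perp(tool) [ 0.6  0.3 -0.4] px [254.9 132.3]

 [0.522  0.1212 0.1174] along 0.0133 perp(tool) [ 0.6  0.3 -0.4] px [254.9 144.4]

 [0.5205 0.1214 0.12  ] along 0.0103 perp(tool) [ 0.6  0.3 -0.4] px [254.8 147.5]
```

View pics/c8.png

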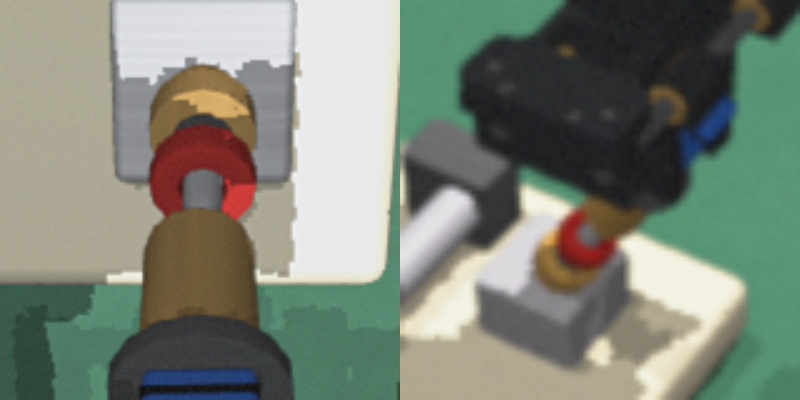

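The wrist crop shows the nipple stem at (203,190) running straight into the tube mouth at (200,215). The side crop agrees. I insert in small steps.

>>> play_rows(motion=[2.5, 0.5, 4.3, 0, 10, 2.5, 0, 4.3, 0, 10, 2.5, 0, 4.3, 0, 10, 0, 0, 0, 0, 10], squeeze=55)

```text
time_s: 10.2
eef_pos: [0.4859, 0.1258, 0.1589]
ee_rot: [0.998, -0.068, -0.001, 0.0]
contact_force: [-0.5, -0.3, -2.6]
grip_width: 0.0217
finger_force: 54.6
```

>>> play_rows(motion=[2.5, 0, 4.3, 0, 10, 0, 0, 0, 0, 10, 0, 0, 0, 0, 10])

```text
time_s: 10.5
eef_pos: [0.4884, 0.1255, 0.1554]
ee_rot: [0.998, -0.068, -0.0, 0.0]
contact_force: [0.1, 0.5, -3.0]
grip_width: 0.0218
finger_force: 54.6
```

```bash
python3 look.py pics/w9.png
```

```text
[[0.4884, 0.1255, 0.1554], [0.4884, 0.1256, 0.1554], [0.4884, 0.1256, 0.1554]] [ 0.4  0.6 -2.9] 10.6 54.61993274046108
yaw -7.80249938749406
red [([234, 129, 45, 30, 573], [256.1, 140.1]), ([53, 161, 24, 23, 422], [65.0, 171.9])]
grey []
148 [240 270] 155 [235 275] 162 [234 276] 170 [234 277] 180 [233 277] 
 [0.5279 0.1204 0.1071] along 0.0053 perp(tool) [ 0.7 -0.2 -0.4] px [254.  152.9]

 [0.522  0.1212 0.1174] along -0.0067 perp(tool) [ 0.7 -0.2 -0.4] px [253.8 166.8]

 [0.5205 0.1214 0.12  ] along -0.0097 perp(tool) [ 0.7 -0.2 -0.4] px [253.8 170.5]
```

>>> play_rows(motion=[2, 0, 3.46, 0, 10, 1, 0, 1.73, 0, 10, 0, 0, 0, 0, 10, 0, 0, 0, 0, 10])

```text
time_s: 11.05
eef_pos: [0.4915, 0.1252, 0.1503]
ee_rot: [0.998, -0.068, 0.0, -0.0]
contact_force: [-3.4, 0.4, 2.7]
grip_width: 0.0215
finger_force: 54.6
```

>>> play_rows(motion=[1.5, 0, 2.6, 0, 10, 1, 0, 1.73, 0, 10, 0, 0, 0, 0, 10, 0, 0, 0, 0, 10])

```text
time_s: 11.45
eef_pos: [0.494, 0.1248, 0.1459]
ee_rot: [0.998, -0.068, 0.0, -0.0]
contact_force: [-1.2, 1.4, -0.1]
grip_width: 0.0216
finger_force: 54.6
```

>>> play_rows(motion=[1, 0, 1.73, 0, 10, 0, 0, 0, 0, 10, 0, 0, 0, 0, 10])

```text
time_s: 11.75
eef_pos: [0.4948, 0.1247, 0.1445]
ee_rot: [0.998, -0.068, -0.0, -0.0]
contact_force: [-3.7, 0.5, 5.0]
grip_width: 0.0214
finger_force: 54.6
```

>>> play_rows(motion=[1, 0, 1.73, 0, 10, 0, 0, 0, 0, 10, 0, 0, 0, 0, 10])

```text
time_s: 12.05
eef_pos: [0.495, 0.1248, 0.1444]
ee_rot: [0.998, -0.068, -0.001, 0.0]
contact_force: [-15.3, 1.0, 23.5]
grip_width: 0.0218
finger_force: 54.6
```

The force has jumped to about 30 N along the axis with no further travel, so the collar is at its stop. I check for slip in the grip, then whether it holds steady.

Run:
```python
from h import *
a=cv2.imread('pics/w9.png'); b=get_image('wrist'); s=get_state(); print(s['time_s'],s['contact_force'],s['eef_pos'],s['finger_force'])
g=lambda i:cv2.cvtColor(i,cv2.COLOR_BGR2GRAY)[195:300,215:298].astype(np.float32)
print(cv2.phaseCorrelate(g(a),g(b)))
cv2.imwrite('pics/end.png',np.hstack([x[90:310,170:340] for x in(a,b)])); cv2.imwrite('pics/end.png',cv2.resize(cv2.imread('pics/end.png'),None,fx=2,fy=2))
```

```text
12.1 [-15.53766801   1.62020282  22.97740061] [0.49501729 0.12484748 0.14433758] 54.61725192144513
((-0.0145621418561106, -0.10127650549283373), 0.7558485726760739)
```

View pics/end.png

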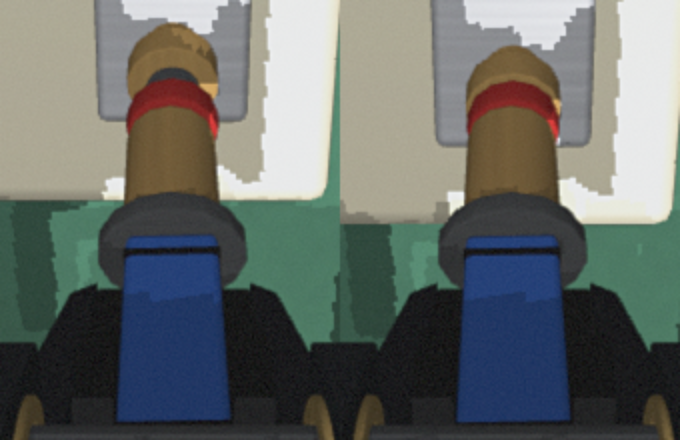

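The collar (515,95) now sits on the brass base with the dark stem gap closed, so it is fully home. The coupler hasn't slipped in the grip (shift about 0.1 px), and the 28 N push is holding steady. I'm handing in.

```bash
python3 -c "
from station import *
print(sign_off())"
```

```text
the job is handed in; nothing more can be done
None
```

The coupler is pressed squarely over the nipple with the red collar at its stop, still gripped (about 55 N) and held with about 28 N of push; I handed it in at 12.1 s of the 35 s, no verdict was returned, and the arm never went near the tin, screwdriver or brush.

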